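# Dispense one button cell and slide it to the test spot

### The job

Press the dispenser's red plunger fully down once and let it come back up, so that a single button cell is ejected onto the tray. Then, without picking it up, push the cell sideways with your fingertips until it lies wholly on the blue square. The other cells stay in the magazine and everything else on the bench stays where it is.

Things in the scene. Friction and masses are not known exactly. Their poses are not given: they have to be found in the camera images.
- dispenser: Button-cell dispenser fixed to the bench, black base and tray with white rim, white housing, clear magazine. Origin on the bench directly under the magazine; -x points out of the mouth over the landing tray, +x to the housing with the plunger, z up. The housing spans x 20 to 128 mm, y -28 to +28 mm, top 52 mm above the bench. A press makes a brass blade push the lowest cell out along -x; it draws back as the plunger rises
- landing (a point): point on the tray floor about where the ejected cell comes to rest, flat (up to 25 mm farther out along -x after a fast press), 55 mm along -x from the dispenser's origin. The tray floor is 12 mm above the bench and spans x -116 to +4 mm, y -118 to +118 mm in the dispenser's axes, with a rim 3 mm thick and 5 mm high on the -x side and both y sides
- magazine_top (a point): centre of the open top of the clear square magazine, 33 x 33 mm outside, 56 mm above the bench; four cells lie stacked in it, the lowest on the tray floor level
- plunger (a joint): travel of the plunger, 0 when up, 0.020 m when fully down at its firm stop. A spring pushes it back up: about 2 N starts it, about 5 N holds it down, a little more when pressed fast. The blade moves 2.75 times as far as the plunger
- plunger_top (a point): centre of the flat top of the red plunger cap, 36 mm across; at x = +85 mm, y = 0 in the dispenser's axes and 88 mm above the bench when up (68 mm when down). It moves straight down
- cell0_center (a point): centre of the lowest button cell in the magazine, the one that comes out: a silver disc 25 mm across and 8 mm thick, about 12 g, axis upright; its centre is 4 mm above the tray floor
- blue_square: blue square painted flat on the landing tray, 60 x 60 mm, the place for the cell. Origin at its centre, at tray floor height; axes parallel to the dispenser's. Its centre is at x = -62 mm and either y = +72 or y = -72 mm in the dispenser's axes; the yellow square has the other side
- yellow_square: yellow square painted on the tray on the other side of the mouth, same size; not wanted for this cell. Origin at its centre, at tray floor height
- cell1_center (a point): centre of the second cell from below in the magazine, same size; it drops 8 mm when the lowest cell has left
- cell2_center (a point): centre of the third cell from below in the magazine, same size; it drops 8 mm when the lowest cell has left
- cell3_center (a point): centre of the top cell from below in the magazine, same size; it drops 8 mm when the lowest cell has left
- sensor_board: Bystander: green circuit board 60 x 66 x 4 mm with a round black battery holder, lying beside the dispenser's housing. Origin at the centre of its underside
- screw_jar: Bystander: amber jar with orange cap, 34 mm across, 45 mm tall, standing beside the dispenser's housing. Origin at the centre of its underside
- big_board: Bystander: green circuit board 100 x 140 mm, about 18 mm high over its parts, to the right on the bench. Origin at the centre of its underside
- screwdriver: Bystander: yellow-handled screwdriver lying to the right on the bench.
- parts_cup: Bystander: blue plastic bowl 70 mm across, 50 mm tall, to the left. Origin at the centre of its underside
- multimeter: Bystander: orange multimeter 150 x 78 x 42 mm lying to the left. Origin at the centre of its underside
- cell0: the same cell; origin at the centre of its underside

How it is judged:
On the way, in this order (a step that is already met when the one before it is completed fails the run):
1. the plunger is pressed fully down (value of joint plunger above 0.017 m), for 0.05 s.
2. the plunger is back up and one cell is out on the tray (value of joint plunger below 0.003 m and x of cell0_center in the frame of dispenser below -0.035 m), for 0.1 s.
3. the cell has been pushed onto the blue square (x of cell0_center in the frame of blue_square between -0.018 and 0.018 m and y of cell0_center in the frame of blue_square between -0.018 and 0.018 m), for 0.2 s.
At the end, for the whole second after the job is handed in: the ejected cell lies flat and still with its centre within 18 mm of the blue square's centre along both of the square's axes; the plunger is up; the other three cells are still in the magazine (each moved less than 14 mm) (all of step 3 and z of cell0_center in the frame of blue_square below 0.008 m and angle between cell0_center's own z axis and vertical below 0.1 rad and linear speed of cell0 below 0.01 m/s and value of joint plunger below 0.003 m and distance of each of cell1_center, cell2_center, cell3_center from where it was at the start of the episode below 0.014 m); the robot touches nothing.
It fails at once if the cell is lifted more than 8 mm off the tray (z of cell0_center in the frame of dispenser above 0.024 m).
It fails at once if the cell falls off the tray (z of cell0_center in the frame of dispenser below 0.01 m).
It fails at once if another cell leaves the magazine (distance of any of cell1_center, cell2_center, cell3_center from where it was at the start of the episode above 0.02 m).
It fails at once if a bystander is moved more than 20 mm (distance of any of sensor_board, screw_jar, big_board, screwdriver, parts_cup, multimeter from where it was at the start of the episode above 0.02 m).
It also fails if it takes over 42 s, if anything falls off the work surface, if the arm or the gripper's body presses on something with over 40 N, if the wrist force passes 120 N, or if a joint passes its speed limit or range.

### The arm

A 7-joint arm with a two-finger parallel gripper is mounted at the origin on the work surface. World frame = base frame: x ahead of the robot, y to its left, z up, the work surface at z = 0. Lengths are in m, angles in rad, forces in N, time in s.
With the tool pointing down it reaches from about 0.4 to 0.875 m from the base axis. Payload 19.3 kg.
Tool frame: the origin (TCP) lies where the fingers leave the gripper's body, on its centre line; the fingertips stand robot.tip_extent ahead of it and the grasp point (between the pads) lies 54 mm ahead of it (robot.tip_extent is the distance from the TCP to the fingertips, in m); z points along the fingers, x is the direction in which the jaws open and shut, and the axes are right-handed (so a half turn about z gives the same grasp; the last joint's range is limited). The gripper opens to 85 mm and grips with 20 to 120 N. Pads are 22 mm wide; open, the fingers measure 114 mm over their backs; the gripper's body (76 mm by 85 mm) begins 54 mm behind the grasp point. The pads swing forward as they close: fully open they stand 13 mm farther back than shut.
Start: joints at [-1.246, 0.521, -0.036, 1.599, 0.021, 1.021, -0.113], TCP at [0.24, 0.577, 0.304] pointing down, gripper open.
Joint ranges: [-2.91, 2.91], [-0.3, 2.13], [-1.5, 1.42], [0.17, 2.43], [-1.26, 4.41], [0.16, 1.93], [-2.52, 2.52]. Speed limits (rad/s): [1.89, 1.89, 2.39, 2.39, 3.01, 3.01, 3.01].

### API

Orientations are given as a 3x3 rotation matrix whose columns are the frame's x, y, z axes.
In Python, from workcell import status, camera, workorder, robot gives the robot as it stands. The module is installed in compiled form; this text tells all that it offers.
- The arm moves only by the tool servo_tool, never from a script. Its argument "steps" is one flat list of numbers, 5 for each row, row after row: the closure, from -1 (fully open) to 1 (shut), then the shift along the world's x, y, z in m, then the turn about the world's z in degrees. A call has 1 to 20 rows; each row shifts and turns the pose as measured when the row begins; what a row does not reach is not made up. A row lasts 1/8 s, in which the tool goes at most 62.5 mm and 10.7 degrees, less where a joint would pass 70% of its speed; a pose out of reach is approached as far as the arm can. A call is refused whole if a number of a shift passes 0.0625 or a number of a turn 10.7, either way. A call with a gripper value outside its range is refused whole. The fingers move at their own pace and stop on an object; the grip force is fixed at half the most. Time passes only in rows, so rows that do not move let the fingers close. It gives the time, the measured TCP pose, the force and the opening at its end, in the units of the state.
- status.observe(): the state, without advancing time (a new reading comes with each control period).
- camera(name): name is "side" or "top"; returns a dict with "img" (420x560x3 uint8, blue, green, red), "K" (3x3 intrinsics, pixels), "origin" and "attitude" of the camera in the world. Camera axes: x right, y up, looking along -z (the intrinsics and any distortion apply to the point x, -y, -z); pixel columns grow to the right and rows downward; lengths in m; the calibration is good to about 2 mm. A picture is of the moment at which its call begins. There is no depth.
- workorder.job_done(): hands the job in, once; it reports no verdict.
The state is a dict: "t": time; "joints": joint angles; "joint_vel": joint speeds; "joint_torque": joint torques, N m; "eef_pos": TCP position; "tool_rot": TCP orientation; "force": force on the tool from outside, world axes, zero at the start; "torque": the same for the moment, N m; "finger_gap": finger opening in m.
Only numpy, scipy, OpenCV 4.12 (cv2) and the standard library are available. Lean on these libraries where they do the work, as an engineer would, in place of code of your own. Each camera call takes 0.05 s, during which the arm holds its last target.

## Working session

There is one attempt and no reset: what is moved stays moved. The work goes in short steps, Python scripts to look and compute and a tool call to move; the robot and the scene stay as the last step left them, time stands still between calls to the robot, and variables do not carry over. Pictures are saved under pics/ and viewed, and the job is handed in when it is done.

Besides the shell and the picture viewer there is one more tool, called after "Call:" by a JSON object that holds its "op" and its "data". servo_tool: Moves the arm, as the interface text tells. Its arguments: {"type":"object","properties":{"steps":{"type":"array","items":{"type":"number"}}},"required":["steps"]}

```bash
mkdir -p pics
cat > h.py <<'E'
import numpy as np, cv2
from workcell import status, camera, workorder, robot
def ray(c,u,v):
    K=c["K"];p=np.linalg.inv(K)@np.array([u,v,1.]);d=np.array([p[0],-p[1],-p[2]])
    return np.array(c["origin"]),np.array(c["attitude"])@d
def atz(c,u,v,z):
    o,d=ray(c,u,v);return o+d*(z-o[2])/d[2]
def proj(c,P):
    q=np.array(c["attitude"]).T@(np.array(P)-np.array(c["origin"]));q=np.array([q[0],-q[1],-q[2]]);r=c["K"]@q;return r[:2]/r[2]
E
python3 - <<'E'
from h import *
import pickle
cs={}
for n in("top","side"):
    c=camera(n);cs[n]=c;cv2.imwrite(f"pics/{n}0.png",c["img"]);print(n,{k:v for k,v in c.items() if k!="img"})
pickle.dump(cs,open("c0.pkl","wb"))
print(status.observe(),robot.tip_extent)
E
```

```text
top {'K': array([[425.01706212,   0.        , 280.04674702],
       [  0.        , 425.01706212, 213.53513607],
       [  0.        ,   0.        ,   1.        ]]), 'origin': array([0.27764621, 0.02505085, 1.57958286]), 'attitude': array([[ 0.0240452 ,  0.98659627, -0.16139896],
       [-0.99946727,  0.02728782,  0.01790387],
       [ 0.02206811,  0.16088248,  0.98672682]])}
side {'K': array([[459.50679847,   0.        , 277.16869242],
       [  0.        , 459.50679847, 212.87306606],
       [  0.        ,   0.        ,   1.        ]]), 'origin': array([ 0.39326037, -0.79056712,  1.03982777]), 'attitude': array([[ 0.98686067,  0.11194437, -0.11650959],
       [-0.16083685,  0.74940054, -0.64228524],
       [ 0.01541213,  0.65258508,  0.7575587 ]])}
{'t': 0.1, 'joints': array([-1.24619262,  0.52192866, -0.0363168 ,  1.59995021,  0.02120773,
        1.02111216, -0.11284335]), 'joint_vel': array([-8.61744351e-05, -9.88246126e-04,  6.81326670e-05, -9.08474515e-04,
       -1.71517146e-04, -2.04730299e-03, -6.71928372e-04]), 'joint_torque': array([ 5.28705481e-03, -9.28486991e+01,  1.98510580e+00, -3.70532620e+01,
        1.82471395e-02,  5.46275871e-03,  2.10099910e-05]), 'eef_pos': array([0.24033663, 0.57669197, 0.3033997 ]), 'tool_rot': array([[ 3.84681780e-01,  9.23049203e-01, -3.11471041e-04],
       [ 9.23048703e-01, -3.84681897e-01, -9.64134275e-04],
       [-1.00976065e-03,  8.33819483e-05, -9.99999487e-01]]), 'force': array([-0.44176235, -0.27528975,  0.08326345]), 'torque': array([-0.03438592, -0.00464932, -0.00465508]), 'finger_gap': 0.0852061400801497} 0.0726
```

View pics/top0.png

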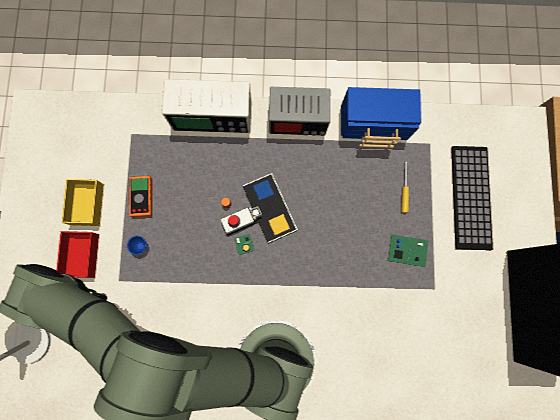

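View pics/side0.png

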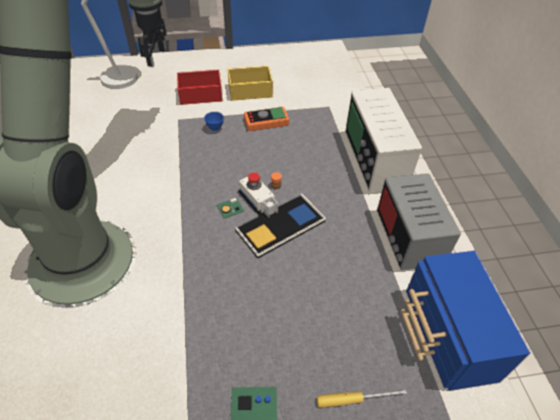

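Run:
```python
import pickle,cv2
cs=pickle.load(open("c0.pkl","rb"))
a=cs["top"]["img"][160:260,205:315];cv2.imwrite("pics/t1.png",cv2.resize(a,None,fx=6,fy=6,interpolation=cv2.INTER_CUBIC))
a=cs["side"]["img"][160:265,205:335];cv2.imwrite("pics/s1.png",cv2.resize(a,None,fx=5.5,fy=5.5,interpolation=cv2.INTER_CUBIC))
```

```text
(no output)
```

View pics/t1.png

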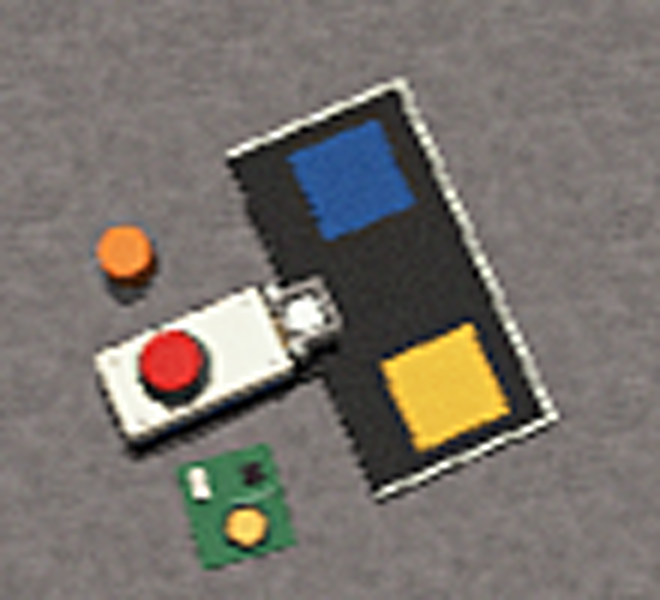

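View pics/s1.png

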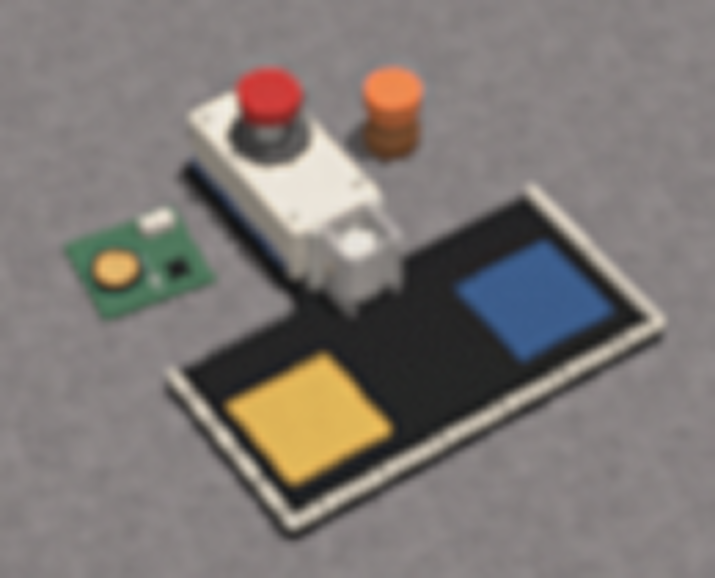

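```bash
cat > fit.py <<'E'
from h import *
import pickle
from scipy.optimize import least_squares
cs=pickle.load(open("c0.pkl","rb"))
def cen(img,lo,hi):
    hsv=cv2.cvtColor(img,cv2.COLOR_BGR2HSV);m=cv2.inRange(hsv,lo,hi);return m
obs=[]
T=lambda x,y:(205+(x+.5)/6-.5,160+(y+.5)/6-.5)
S=lambda x,y:(205+(x+.5)/5.5-.5,160+(y+.5)/5.5-.5)
def sq(s): return [(-62+30*a,72*s+30*b,12) for a,b in((1,s),(-1,s),(-1,-s),(1,-s))]
for P,uv in zip(sq(-1),[(288,157),(378,120),(415,203),(328,241)]):obs.append(("top",P,T(*uv)))
for P,uv in zip([sq(1)[i] for i in(3,2,1,0)],[(380,360),(472,323),(510,410),(420,452)]):obs.append(("top",P,T(*uv)))
obs.append(("top",(85,0,88),T(171,360)))
for P,uv in zip(sq(-1),[(546,240),(614,310),(526,362),(456,292)]):obs.append(("side",P,S(*uv)))
for P,uv in zip([sq(1)[i] for i in(3,2,1,0)],[(324,352),(393,430),(293,488),(226,407)]):obs.append(("side",P,S(*uv)))
obs.append(("side",(85,0,88),S(270,88)))
def W(p,P):
    c,s=np.cos(p[2]),np.sin(p[2]);x,y,z=np.array(P)/1000;return np.array([p[0]+c*x-s*y,p[1]+s*x+c*y,z])
def f(p,only=None):
    return np.concatenate([proj(cs[n],W(p,P))-np.array(uv) for n,P,uv in obs if only in(None,n)])
if __name__=="__main__":
  for o in("top","side",None):
    r=least_squares(f,[.45,.1,1.8],args=(o,));print(o,r.x,np.degrees(r.x[2]),np.sqrt(np.mean(r.fun**2)))
  p=r.x;print(r.fun.reshape(-1,2).round(1).tolist())
  for n,P in dict(mag=(0,0,56),plg=(85,0,88),land=(-55,0,12),blue=(-62,-72,12),yel=(-62,72,12)).items():print(n,W(p,P).round(4))
  c=cs["top"];print("jar",atz(c,*T(125,252),.045))
E
python3 fit.py
```

```text
top [0.53240773 0.08699228 2.01687315] 115.5583194314355 0.22156237506644674
side [0.53070381 0.09041713 2.01423132] 115.40695366232521 0.42336539812522594
None [0.5312614  0.08874825 2.0152565 ] 115.46569226407671 0.5087435285304683
[[-0.3, 0.1], [-0.7, -0.0], [-0.4, 0.4], [-0.5, 0.3], [-0.2, 0.8], [-0.8, 0.5], [-0.5, 0.6], [-0.3, 0.1], [-0.5, 0.2], [0.2, 0.8], [0.1, 0.7], [-0.3, 0.1], [0.4, -0.3], [0.7, 1.1], [-0.0, 0.6], [0.3, -0.3], [0.9, 0.3], [0.2, 0.9]]
mag [0.5313 0.0887 0.056 ]
plg [0.4947 0.1655 0.088 ]
land [0.5549 0.0391 0.012 ]
blue [0.6229 0.0637 0.012 ]
yel [0.4929 0.0018 0.012 ]
jar [0.56749497 0.19849265 0.045     ]
```

Call:
{"op": "servo_tool", "data": {"steps": [1,0.02,-0.034,-0.005,4,1,0.02,-0.034,-0.005,4,1,0.02,-0.034,-0.005,4,1,0.02,-0.034,-0.005,4,1,0.02,-0.034,-0.005,4,1,0.02,-0.034,-0.005,4,1,0.02,-0.034,-0.005,4,1,0.02,-0.034,-0.005,4,1,0.02,-0.034,-0.005,4,1,0.02,-0.034,-0.005,4,1,0.02,-0.034,-0.005,4,1,0.02,-0.034,-0.005,4]}}

```text
t: 1.6
eef_pos: [0.4835, 0.1564, 0.2391]
tool_rot: [[-0.458, 0.889, -0.001], [0.889, 0.458, -0.004], [-0.004, -0.003, -1.0]]
force: [-0.4, 0.1, 0.8]
finger_gap: -0.0002
```

Run:
```python
from h import *
s=status.observe();print(s["t"],s["joints"],s["eef_pos"],s["tool_rot"],s["force"],robot.tip_extent,s["finger_gap"])
```

```text
1.6 [-0.31529319  0.42862181 -0.15084235  1.96099197  0.09590533  0.76137032
  1.52410808] [0.48349342 0.15637646 0.23907592] [[-4.57951015e-01  8.88976950e-01 -9.21767417e-04]
 [ 8.88970330e-01  4.57942969e-01 -4.47094562e-03]
 [-3.55245069e-03 -2.86689797e-03 -9.99989580e-01]] [-0.40397337  0.14201895  0.80374122] 0.0726 -0.00018175484702341114
```

Call:
{"op": "servo_tool", "data": {"steps": [1,0.0115,0.009,-0.03,-1.8,1,0,0,-0.02,0,1,0,0,0,0]}}

```text
t: 1.98
eef_pos: [0.4966, 0.1616, 0.1872]
tool_rot: [[-0.425, 0.905, -0.002], [0.905, 0.425, -0.006], [-0.004, -0.004, -1.0]]
force: [0.6, -0.0, 0.5]
finger_gap: 0.0002
```

Run:
```python
from h import *
s=status.observe();print(s["t"],s["eef_pos"],s["force"])
cs={n:camera(n) for n in("top","side")}
a=cs["top"]["img"][160:260,205:315];b=cs["side"]["img"][130:265,205:335]
a=cv2.resize(a,(400,364),interpolation=cv2.INTER_CUBIC);b=cv2.resize(b,(380,364),interpolation=cv2.INTER_CUBIC)
cv2.imwrite("pics/p2.png",np.hstack([a,b]))
```

```text
1.975 [0.49664595 0.16156399 0.18722149] [ 0.60504919 -0.02443584  0.47622065]
```

View pics/p2.png

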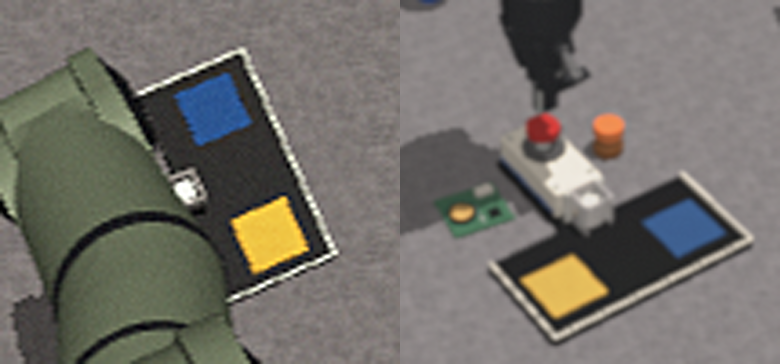

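Call:
{"op": "servo_tool", "data": {"steps": [1,-0.001,0.004,-0.015,0,1,0,0,-0.008,0,1,0,0,-0.004,0,1,0,0,-0.004,0]}}

```text
t: 2.58
eef_pos: [0.4965, 0.1671, 0.1576]
tool_rot: [[-0.426, 0.905, 0.003], [0.905, 0.426, -0.004], [-0.005, 0.001, -1.0]]
force: [-1.6, -0.2, 5.4]
finger_gap: 0.0
```

Call:
{"op": "servo_tool", "data": {"steps": [1,0,0,-0.005,0,1,0,0,-0.005,0,1,0,0,-0.004,0]}}

```text
t: 2.95
eef_pos: [0.4965, 0.1671, 0.1433]
tool_rot: [[-0.426, 0.905, 0.003], [0.905, 0.426, -0.003], [-0.005, 0.002, -1.0]]
force: [-1.8, 0.5, 6.0]
finger_gap: 0.0003
```

Call:
{"op": "servo_tool", "data": {"steps": [1,0,0,-0.002,0,1,0,0,-0.0015,0]}}

```text
t: 3.2
eef_pos: [0.4967, 0.1672, 0.1401]
tool_rot: [[-0.426, 0.905, 0.004], [0.905, 0.426, -0.003], [-0.005, 0.002, -1.0]]
force: [-8.4, -2.5, 39.6]
finger_gap: -0.0001
```

Call:
{"op": "servo_tool", "data": {"steps": [1,0,0,0.004,0,1,0,0,0.008,0,1,0,0,0.012,0,1,0,0,0.02,0,1,0.01,-0.01,0.03,0]}}

```text
t: 3.82
eef_pos: [0.5059, 0.1574, 0.216]
tool_rot: [[-0.427, 0.904, 0.001], [0.904, 0.427, -0.004], [-0.004, -0.0, -1.0]]
force: [0.3, -0.5, 0.5]
finger_gap: 0.0001
```

Run:
```python
from h import *
s=status.observe();print(s["t"],s["eef_pos"],s["force"])
cs={n:camera(n) for n in("top","side")}
import pickle;pickle.dump(cs,open("c3.pkl","wb"))
a=cs["top"]["img"][160:260,205:315];b=cs["side"]["img"][160:265,205:335]
a=cv2.resize(a,(400,364),interpolation=cv2.INTER_CUBIC);b=cv2.resize(b,(400,364),interpolation=cv2.INTER_CUBIC)
cv2.imwrite("pics/p3.png",np.hstack([a,b]))
```

```text
3.825 [0.50586681 0.15742441 0.2160415 ] [ 0.32759784 -0.5199568   0.48159946]
```

View pics/p3.png

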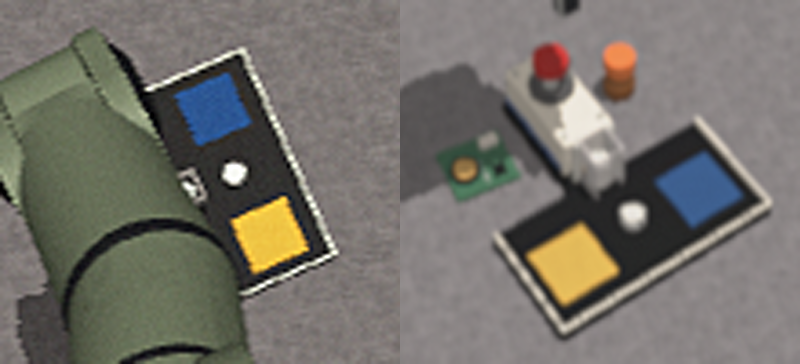

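Run:
```python
from fit import *
cs=pickle.load(open("c3.pkl","rb"))
p=least_squares(f,[.45,.1,1.8]).x
for n,(u0,u1,v0,v1) in dict(top=(255,285,195,225),side=(290,325,205,235)).items():
    I=cs[n]["img"];g=I[v0:v1,u0:u1].astype(int)
    hsv=cv2.cvtColor(I[v0:v1,u0:u1],cv2.COLOR_BGR2HSV);m=((hsv[...,1]<60)&(hsv[...,2]>110)).astype(np.uint8)
    k,l,st,ce=cv2.connectedComponentsWithStats(m);
    po=least_squares(f,p,args=(n,)).x
    for i in range(1,k):
        if st[i,4]<8: continue
        uv=ce[i]+[u0,v0]
        w=atz(cs[n],*uv,.019)
        out=[]
        for q in(p,po):
            R=np.array([[np.cos(q[2]),-np.sin(q[2])],[np.sin(q[2]),np.cos(q[2])]]);out.append((R.T@(w[:2]-q[:2])).round(4))
        print(n,uv,st[i],w.round(4),out)
for P in [(-62,28,0),(-55,35,0),(-62,0,0),(-62,-46,0)]:print(P,W(p,P))
```

```text
top [283.         197.95652174] [26  0  4  9 23] [ 0.5923 -0.0129  0.019 ] [array([-0.118 , -0.0114]), array([-0.116 , -0.0109])]
top [269.08823529 207.20588235] [11  9  7  7 34] [0.5557 0.0382 0.019 ] [array([-0.0562, -0.0003]), array([-0.0541,  0.0001])]
top [257.78125 210.71875] [ 0 11  7 10 32] [0.5412 0.0798 0.019 ] [array([-0.0123, -0.0052]), array([-0.0103, -0.0049])]
side [314.61363636 217.35454545] [  3   0  32  30 220] [0.6554 0.0418 0.019 ] [array([-0.0958, -0.0919]), array([-0.0974, -0.0918])]
side [316.78231293 230.2585034 ] [ 13  18  22  12 147] [ 0.6512 -0.0062  0.019 ] [array([-0.1373, -0.0675]), array([-0.1389, -0.0674])]
(-62, 28, 0) [0.53263998 0.02073282 0.        ]
(-55, 35, 0) [0.52331028 0.02404293 0.        ]
(-62, 0, 0) [0.55791958 0.03277199 0.        ]
(-62, -46, 0) [0.59945035 0.05255064 0.        ]
```

Call:
{"op": "servo_tool", "data": {"steps": [0.6,0.004,-0.04,0,0,0.6,0.004,-0.04,0,0,0.6,0.004,-0.04,0,0,0.6,0.003,-0.012,-0.02,0,0.6,0,0,0,0]}}

```text
t: 4.55
eef_pos: [0.523, 0.0212, 0.1993]
tool_rot: [[-0.425, 0.905, 0.009], [0.905, 0.425, -0.002], [-0.006, 0.008, -1.0]]
force: [-0.2, 0.7, 0.1]
finger_gap: 0.017
```

Call:
{"op": "servo_tool", "data": {"steps": [0.6,-0.001,0.002,-0.04,0,0.6,0,0,-0.04,0,0.6,0,0,-0.016,0,0.6,0,0,0,0]}}

```text
t: 5.05
eef_pos: [0.5231, 0.0267, 0.1042]
tool_rot: [[-0.427, 0.904, 0.013], [0.904, 0.427, -0.0], [-0.006, 0.012, -1.0]]
force: [-0.0, 0.7, 0.0]
finger_gap: 0.0173
```

```bash
cat > look.py <<'E'
from h import *
import sys
s=status.observe();print(s["t"],s["eef_pos"],s["tool_rot"][:,0],s["tool_rot"][:,2],s["force"],s["finger_gap"])
cs={n:camera(n) for n in("top","side")}
import pickle;pickle.dump(cs,open(sys.argv[1]+".pkl","wb"))
a=cs["top"]["img"][160:260,205:315];b=cs["side"]["img"][160:265,205:335]
a=cv2.resize(a,(400,364),interpolation=cv2.INTER_CUBIC);b=cv2.resize(b,(400,364),interpolation=cv2.INTER_CUBIC)
cv2.imwrite(f"pics/{sys.argv[1]}.png",np.hstack([a,b]))
E
python3 look.py p4
```

```text
5.05 [0.52312582 0.02669877 0.1041823 ] [-0.42701094  0.90422892 -0.00563251] [ 1.30479278e-02 -6.68231006e-05 -9.99914870e-01] [-0.03045256  0.65862377  0.01696867] 0.017345538742424775
```

View pics/p4.png

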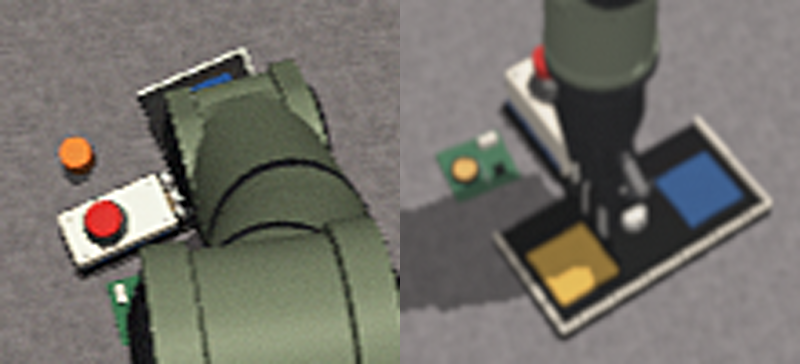

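Call:
{"op": "servo_tool", "data": {"steps": [0.6,0.001,-0.002,-0.012,0,0.6,0,0,-0.004,0,0.6,0,0,0,0]}}

```text
t: 5.52
eef_pos: [0.5258, 0.0244, 0.0903]
tool_rot: [[-0.426, 0.904, 0.018], [0.905, 0.426, 0.0], [-0.007, 0.017, -1.0]]
force: [-0.3, 0.5, 0.5]
finger_gap: 0.0173
```

Call:
{"op": "servo_tool", "data": {"steps": [0.6,-0.001,0,-0.003,0,0.6,0,0,-0.001,0]}}

```text
t: 5.78
eef_pos: [0.5249, 0.0243, 0.0864]
tool_rot: [[-0.426, 0.904, 0.019], [0.905, 0.426, 0.0], [-0.008, 0.017, -1.0]]
force: [-0.2, -0.7, -0.2]
finger_gap: 0.017
```

Call:
{"op": "servo_tool", "data": {"steps": [0.6,0.0056,0.0021,0,0,0.6,0.0056,0.0021,0,0,0.6,0.0056,0.0021,0,0,0.6,0.0056,0.0021,0,0,0.6,0.0056,0.0021,0,0]}}

```text
t: 6.4
eef_pos: [0.555, 0.0356, 0.0865]
tool_rot: [[-0.426, 0.904, 0.019], [0.905, 0.426, 0.001], [-0.008, 0.017, -1.0]]
force: [-0.1, 0.6, -0.0]
finger_gap: 0.0171
```

```bash
python3 look.py p5
```

```text
6.4 [0.55500783 0.03564624 0.08654686] [-0.42618617  0.904604   -0.00754621] [ 1.89511000e-02  5.87928075e-04 -9.99820239e-01] [-0.12789139  0.64379429 -0.02468886] 0.017114727100188347
```

View pics/p5.png

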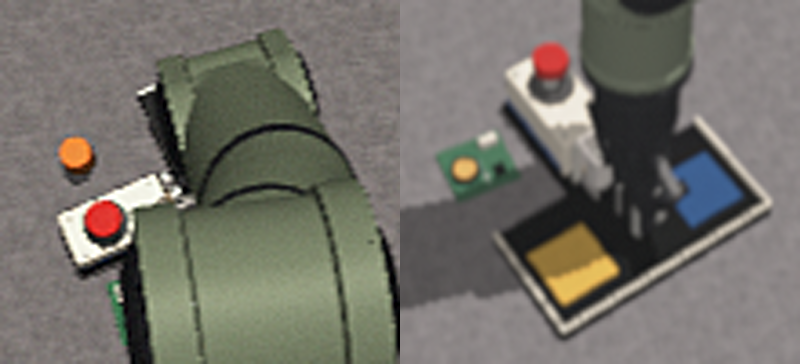

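Run:
```python
import pickle,cv2
a=pickle.load(open("p5.pkl","rb"))["side"]["img"][195:255,255:335]
cv2.imwrite("pics/p5z.png",cv2.convertScaleAbs(cv2.resize(a,None,fx=9,fy=9,interpolation=cv2.INTER_CUBIC),alpha=1.8,beta=20))
```

```text
(no output)
```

View pics/p5z.png

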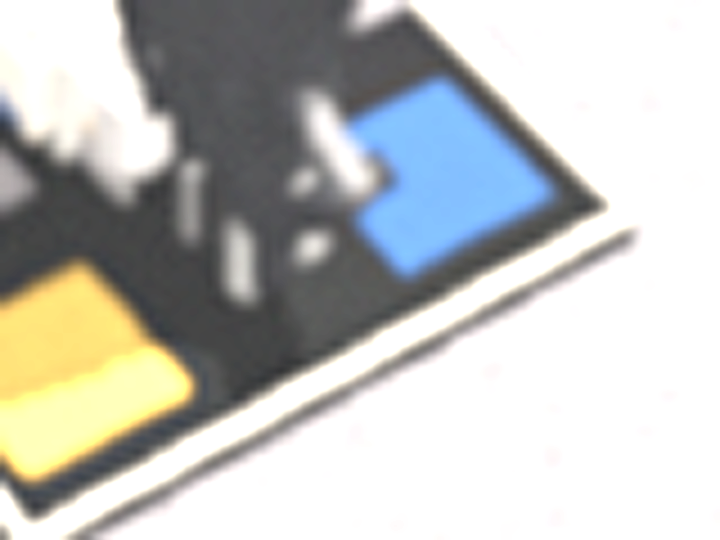

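Run:
```python
from fit import *
p=least_squares(f,[.45,.1,1.8],args=("side",)).x
for y in(-14,-20,-24,-30):
  for x in (-57,):
    print(y,(proj(cs["side"],W(p,(x,y,20)))-[255,195])*9+4, (proj(cs["side"],W(p,(x-12.5,y,20)))-[255,195])*9+4)
```

```text
-14 [272.42847248 226.62627034] [294.99579707 251.51032191]
-20 [287.63254551 218.64602291] [310.23699457 243.44726201]
-24 [297.73964534 213.3410525 ] [320.3686284  238.08731767]
-30 [312.85706989 205.40628474] [335.52253297 230.07043841]
```

Call:
{"op": "servo_tool", "data": {"steps": [0.6,0.0056,0.0022,0,0,0.6,0.0056,0.0022,0,0,0.6,0.0056,0.0022,0,0,0.6,0.0056,0.0022,0,0,0.6,0.0056,0.0022,0,0,0.6,0.0056,0.0022,0,0,0.6,0.0056,0.0022,0,0]}}

```text
t: 7.38
eef_pos: [0.5967, 0.0521, 0.0865]
tool_rot: [[-0.426, 0.904, 0.019], [0.905, 0.426, 0.001], [-0.008, 0.017, -1.0]]
force: [-0.2, 0.1, -0.9]
finger_gap: 0.0174
```

```bash
python3 look.py p6;python3 - <<'E'
import pickle,cv2
a=pickle.load(open("p6.pkl","rb"))["side"]["img"][195:255,255:335]
cv2.imwrite("pics/p6z.png",cv2.convertScaleAbs(cv2.resize(a,None,fx=9,fy=9,interpolation=cv2.INTER_CUBIC),alpha=1.8,beta=20))
E
```

```text
7.375 [0.59672806 0.05210597 0.08650408] [-0.42628193  0.90455925 -0.00750178] [ 1.89642858e-02  6.45289695e-04 -9.99819954e-01] [-0.15144824  0.06323185 -0.90427017] 0.017438901728578857
```

View pics/p6z.png

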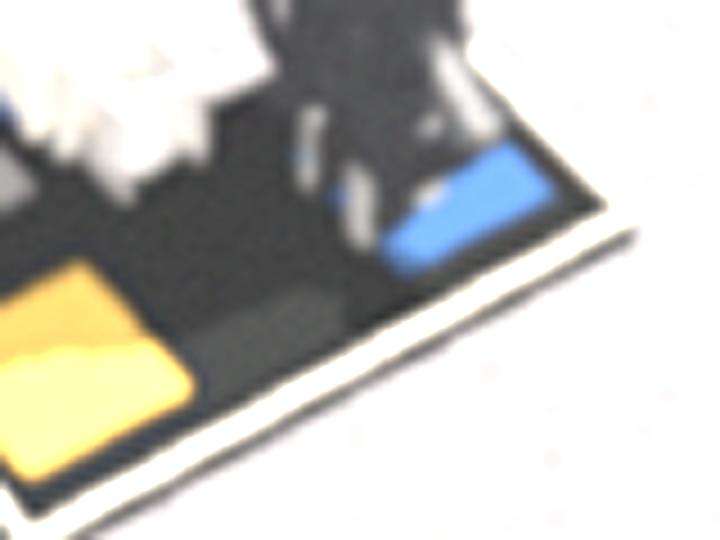

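Call:
{"op": "servo_tool", "data": {"steps": [0.6,0.0036,0.0017,0,0,0.6,0.0027,0.0013,0,0,0.6,0,0,0,0,0.6,-0.009,-0.0043,0,0,0.6,-0.018,-0.0086,0,0,0.6,0,0,0.03,0,0.6,0,0,0.06,0,0.6,-0.02,-0.01,0.06,0,0.6,-0.05,-0.02,0.03,0,0.6,-0.05,-0.06,0,0,0.6,-0.05,-0.06,0,0,0.6,0,-0.06,0,0,0.6,0,-0.06,0,0]}}

```text
t: 9.1
eef_pos: [0.4141, -0.2082, 0.2686]
tool_rot: [[-0.431, 0.902, 0.019], [0.902, 0.431, -0.001], [-0.01, 0.017, -1.0]]
force: [1.4, 0.3, -0.1]
finger_gap: 0.0174
```

```bash
python3 look.py p7;python3 - <<'E'
from fit import *
cs7=pickle.load(open("p7.pkl","rb"))
T=cs7["top"]["img"][175:215,245:285];S=cs7["side"]["img"][190:235,275:325]
cv2.imwrite("pics/p7z.png",np.hstack([cv2.resize(x,(390,390),interpolation=cv2.INTER_CUBIC) for x in (T,S)]))
E
```

```text
9.1 [ 0.41414342 -0.2081821   0.26864789] [-0.43090293  0.90234794 -0.00953218] [ 0.01932781 -0.00133206 -0.99981231] [ 1.386108    0.32193398 -0.10918767] 0.01742843037890596
```

View pics/p7.png

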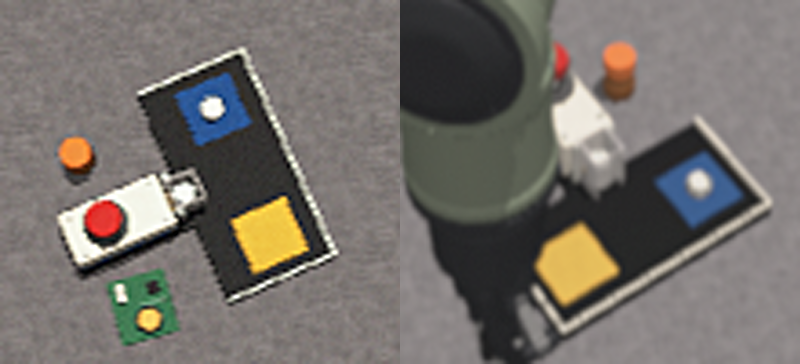

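View pics/p7z.png

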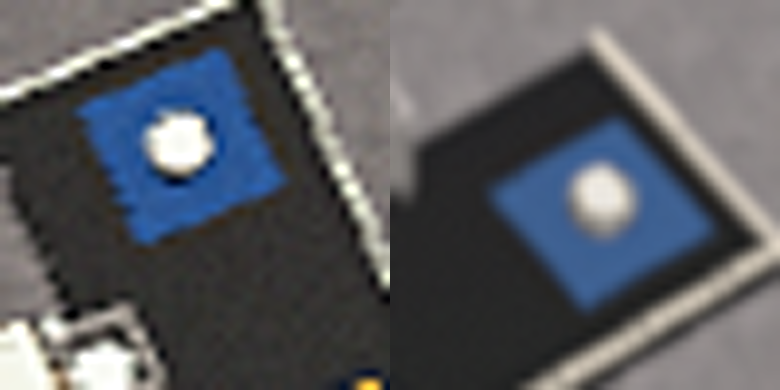

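Call:
{"op": "servo_tool", "data": {"steps": [0.6,0,0,0,0,0.6,0,0,0,0,0.6,0,0,0,0,0.6,0,0,0,0]}}

```text
t: 9.7
eef_pos: [0.4124, -0.21, 0.268]
tool_rot: [[-0.426, 0.905, 0.018], [0.905, 0.426, -0.002], [-0.01, 0.015, -1.0]]
force: [-0.4, 0.6, -0.4]
finger_gap: 0.0173
```

```bash
python3 -c "
from workcell import workorder
print(workorder.job_done())"
```

```text
the job is handed in; nothing more can be done
None
```

I pressed the plunger to its stop with the fingers shut. The wrist force rose to about 40 N there, and the tool height matched full travel. I let the plunger come back up; one cell came out, about 55 mm in front of the magazine. I then pushed that cell onto the blue square with the fingertips slightly open, backed off, lifted clear and handed the job in at about 9.7 s.

- **Cell:** the last pictures from both cameras show it flat and roughly centred on the blue square, within a few millimetres by eye.
- **Rest of the bench:** the plunger is up. The magazine, jar and sensor board look unmoved. I did not check the big board, screwdriver, cup or multimeter after the moves. I also did not confirm separately that exactly three cells remain in the magazine.
- **Disagreement:** the two cameras' fits of the dispenser position differed by about 2 to 4 mm, which is small against the 18 mm allowed.

No check failed, and the hand-in gave no verdict.

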